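# Open the guard and hold the tester on the reference spot

## Robot

A 7-joint arm with a two-finger parallel gripper is mounted at the origin on a cart in front of the work surface, level with it; the furniture and walls round the work are solid. World frame = base frame: x ahead of the robot, y to its left, z up, the work surface at z = 0. Lengths are in m, angles in degrees, forces in N, time in s.
With the tool pointing down it reaches from about 0.35 to 0.9 m from the base axis. Payload 19.9 kg.
Tool frame: the origin (TCP) lies on the centre line of the jaws, within the pads' length; the fingertips stand 22 mm ahead of it and the grasp point (between the pads) lies 3 mm ahead of it; z points along the fingers, y is the line along which they close (so a half turn about z gives the same grasp; the last joint's range is limited). The gripper opens to 94 mm and grips with 3 to 60 N. Pads are 16 mm wide; open, the fingers measure 119 mm over their backs; the gripper's body (75 mm by 177 mm) begins 78 mm behind the grasp point.
Start: joints at [-72.508, 23.915, -0.59, 92.452, 0.269, 63.638, -3.037], TCP at [0.212, 0.588, 0.227] pointing down, gripper open.
Joint ranges: [-161.28, 161.28], [-22.2, 115.67], [-73.04, 71.86], [3.21, 147.25], [-68.34, 248.33], [10.77, 114.83], [-161.83, 161.83]. Speed limits (degrees/s): [108.29, 108.29, 136.94, 136.94, 172.46, 172.46, 172.46].

## Interface

Orientations are given as a 3x3 rotation matrix whose columns are the frame's x, y, z axes.
In Python, from bench import robot, set_gripper, optics, ticket gives the robot as it stands. Calls block until the motion is done:
- robot.goto(position, orientation): joint-space move of the TCP to a pose.
- robot.move_l(position, vel=0.15, orientation=None, until_force=None): straight line of the TCP; orientation=None keeps the orientation; vel is the mean speed in m/s. With until_force (N) it stops when the force on the tool has changed by that much, and returns True; else False.
- robot.set_joints(angles): joint-space move.
- set_gripper(opening, force=None): opening from 0.0 (shut) to 1.0 (fully open); force is the grip in N (None keeps the last); returns when the fingers have stopped.
- robot.sleep(seconds).
- robot.solve_ik(position, orientation): joint angles nearest the present ones, or None.
- robot.get_obs(): the state.
- optics.get_image(name): name is "side" or "top" or "wrist"; returns the picture (400x640x3 uint8, red, green, blue); there is no depth.
- optics.get_calibration(name): a dict with "vertical_fov" (degrees; the focal length in pixels is half the picture's height over the tangent of half this angle, whatever the lens; pixels are square), "cx", "cy" (the principal point, pixels), "extrinsics" (4x4, takes a point from world to camera coordinates). Camera axes: x right, y up, looking along -z (the intrinsics and any distortion apply to the point x, -y, -z); pixel columns grow to the right and rows downward; lengths in m; the calibration is good to about 2 mm. A picture is of the moment at which its call begins: read the wrist's pose just before it. get_calibration takes no time and is no camera call; for the wrist camera it gives the pose at the moment of the call.
A pose or a line that the arm cannot do raises robot.MotionError and nothing moves.
- ticket.sign_off(): hands the job in; it is judged then, once.
The state is a dict: "time": time; "joint_pos": joint angles; "joint_velocities": joint speeds; "tau": joint torques, N m; "tool_pos": TCP position; "orientation": TCP orientation; "wrist_force": force on the tool from outside, world axes, zero at the start; "ft_torque": the same for the moment, N m; "grip_width": opening from 0.0 (shut) to 1.0 (fully open); "grasp_force": force on a finger pad.
Only numpy, scipy, OpenCV 4.12 (cv2) and the standard library are available. Lean on these libraries where they do the work, as an engineer would, in place of code of your own. Each camera call takes 0.05 s, during which the arm holds its last target. There are 200 camera calls.

## Task

First throw the black ball-knob lever on the sloping test stand over from its white notch fully into its green notch, which swings the yellow guard off the reference disc. Then draw the orange pen-shaped tester out of its grey holder and gently press its copper spring tip inside the blue ring on the disc, with the tester square to the sloping face and the tip pushed in about half way. Finish while still holding it pressed there in the gripper, with only its tip touching, and leave the mug, loupe, tape and screwdriver where they are.

Things in the scene. Friction and masses are not known exactly. Their poses are not given: they have to be found in the camera images.
- stand: fixed sloping test stand, foot 160 (x) x 190 (y) mm; origin centre of underside, on the worktop; x from its low front edge to its high back edge, z up. Its aluminium plate (150 x 190 mm) slopes at 0.40 rad (23 degrees), centre of its top 70 mm up; outward normal (-0.389, 0, 0.921) in the stand's frame. Stands left or right, turned up to 0.3 rad
- lever (a joint): the lever, rad, about the plate's normal, counter-clockwise from above. Starts at 0 to 0.1 (white notch, stand's +y side, guard over disc), stops at 1.30 (green notch, -y side, guard clear). Over-centre spring: resists up to 0.65, then snaps on and stays; under 2 N at the knob. The yellow guard beyond the shaft (72 mm wide, reaching 92 mm from the shaft, top 17 mm above the plate) turns with it
- lever_knob (a point): centre of the lever's black ball knob, 24 mm diameter, on an 8 mm stem square to the plate; 83 mm from the shaft and 50 mm above the plate along the normal. Moves with the lever
- lever_hinge (a point): point on the lever's shaft axis (19 mm above the plate); the axis is the plate's normal. The knob's circle has its centre 31 mm further out along the normal
- green_notch (a point): fixed point where the centre of the ball knob stands when the lever is fully in the green notch
- disc: the reference disc on the sloping plate; its origin is the centre of its underside, 4 mm below the spot, z axis the outward normal
- spot (a point): centre of the top of the steel reference disc (27 mm diameter, 4 mm thick, fixed on the plate; white inside a blue ring of 16 mm inner, 22 mm outer diameter). z axis = outward normal of the face. 26 mm up the slope from the plate's centre, up to 15 mm to either side; under the guard until the lever is thrown
- holder: fixed grey holder block, 64 x 64 mm, 70 mm high, on a 90 mm square dark foot 6 mm thick; origin at the centre of its underside. The tester stands upright in its 24 mm bore, which reaches down to 6 mm above the worktop; it must be lifted 60 mm straight up to come clear
- tester: loose pen-shaped tester, 138 mm long, about 100 g; origin at the end of its unpressed copper tip, z along it to the tail. Black nose 18 mm diameter (z 16 to 60, tapering to 8 mm), steel collar 33 mm diameter (z 60 to 66) resting on the holder, orange grip 20 mm diameter (z 66 to 138 mm). Starts upright, origin 10 mm above the worktop
- tester_grip (a point): point on the tester's axis in the middle of the orange grip, 100 mm from the tip end; a good place to take it from above
- tip (a point): outer end of the tester's copper tip (4.4 mm diameter, round-ended); moves in with the tip
- tester_tip (a joint): how far the tester's spring tip is pushed in, m: 0 out, 0.010 fully in. The push is 2 N at first, rising by 0.6 N per mm to 8 N fully in (5 N half way)
- mug: white mug, 92 x 127 x 95 mm, origin at the centre of its underside; leave alone
- loupe: folded loupe, 24 x 30 x 15 mm, origin underneath; leave alone
- tape: roll of masking tape lying flat, 78 mm diameter, 19 mm high, origin underneath; leave alone
- driver: screwdriver with a red handle, 22 x 170 x 22 mm, lying flat, origin underneath; leave alone

How it is judged (in metres and radians):
On the way, in this order (a step that is already met when the one before it is completed fails the run):
1. the lever is in the green notch, while the tester still stands in its holder (value of joint lever above 1.2 rad and horizontal distance between tester and holder below 0.01 m and height (world z) of tester below 0.03 m), for 0.2 s.
2. the tester is drawn out of the holder, in the gripper (height (world z) of tester above 0.07 m and contact force between the fingers and tester above 1 N), for 0.1 s.
At the end, for the whole second after the job is handed in: Lever over 1.2 rad; tester at rest in the gripper, its tip on the disc within 8 mm of the spot's centre (inside the ring), its axis within 0.2 rad (11 degrees) of square to the face, the tip pushed in 2 to 9 mm (about 3 to 7.5 N), touching neither stand, lever, guard nor holder (value of joint lever above 1.2 rad and distance between tip and spot below 0.008 m and angle between the z axis of tester and the z axis of spot, either way round below 0.2 rad and value of joint tester_tip between 0.002 and 0.009 m and contact force between the fingers and tester above 1 N and contact force between tester and stand below 0.3 N and contact force between tester and holder below 0.3 N and linear speed of tester below 0.02 m/s); the arm keeps its last pose, push and grip.
It fails at once if the mug is moved by more than 30 mm (distance of mug from where it was at the start of the episode above 0.03 m).
It fails at once if the loupe is moved by more than 30 mm (distance of loupe from where it was at the start of the episode above 0.03 m).
It fails at once if the tape is moved by more than 30 mm (distance of tape from where it was at the start of the episode above 0.03 m).
It fails at once if the driver is moved by more than 30 mm (distance of driver from where it was at the start of the episode above 0.03 m).
It fails at once if the tester presses on something with more than 20 N (the tip driven home hard) (contact force between tester and disc above 20 N or contact force between tester and stand above 20 N).
It also fails if it takes over 53 s, if anything falls off the work surface, if the arm or the gripper's body presses on something with over 40 N, if the wrist force passes 120 N, or if a joint passes its speed limit or range.

## Working session

There is one attempt and no reset: what is moved stays moved. The work goes in short steps, each a Python script; the robot and the scene stay as the last script left them, time stands still between calls to the robot, and variables do not carry over. Pictures are saved under pics/ and viewed, at most 10 in all, crops included, and the job is handed in when it is done.

```bash
ls; mkdir -p pics; python3 - <<'E'
from bench import robot,optics
import cv2,numpy as np
np.set_printoptions(precision=4,suppress=True)
for n in("side","top"):
    c=optics.get_calibration(n);print(n,{k:v for k,v in c.items()})
    cv2.imwrite(f"pics/{n}0.png",optics.get_image(n)[:,:,::-1])
o=robot.get_obs();print(o["time"],o["orientation"],o["grip_width"],o["wrist_force"])
E
```

```text
pics
side {'vertical_fov': 44.39537991790867, 'cx': 330.14024156547595, 'cy': 200.3761510797766, 'extrinsics': array([[ 0.9991, -0.0418,  0.0101, -0.4867],
       [ 0.0173,  0.6059,  0.7953, -0.0861],
       [-0.0393, -0.7944,  0.6061, -1.4077],
       [ 0.    ,  0.    ,  0.    ,  1.    ]])}
top {'vertical_fov': 51.10518685045854, 'cx': 323.3523257593681, 'cy': 198.9809182816073, 'extrinsics': array([[ 0.0181, -0.9998, -0.001 , -0.0112],
       [ 0.9827,  0.0176,  0.1842, -0.4862],
       [-0.1841, -0.0043,  0.9829, -1.4475],
       [ 0.    ,  0.    ,  0.    ,  1.    ]])}
0.1 [[-0.9405  0.3399 -0.0003]
 [ 0.3399  0.9405 -0.0011]
 [-0.0001 -0.0011 -1.    ]] 0.9999243730053249 [ 0.1996  0.1292 -0.3047]
```

View pics/top0.png

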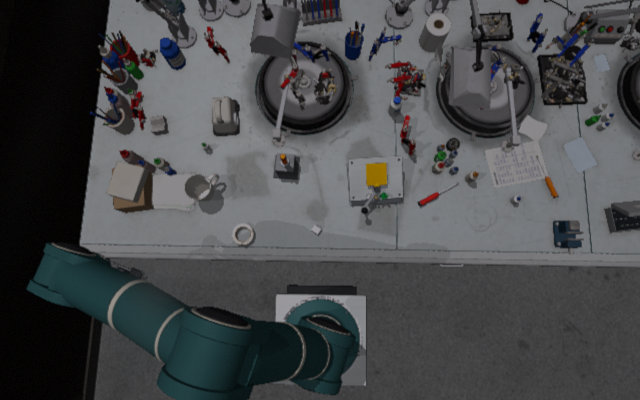

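View pics/side0.png

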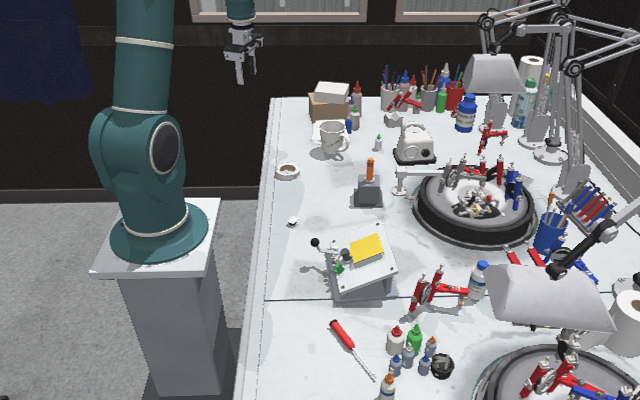

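The top view shows the stand at about (376,182), with the yellow guard at (376,174), and the holder at (286,167). In the side view the stand is at about (360,262), the black knob at (315,242), and the orange tester at (370,168). I'll enlarge both around the stand and holder.

```bash
python3 - <<'E'
import cv2,numpy as np
t=cv2.imread("pics/top0.png")[140:220,265:425];s=cv2.imread("pics/side0.png")[150:310,290:410]
cv2.imwrite("pics/c1.png",np.hstack([cv2.resize(t,None,fx=5,fy=5,interpolation=2)])[:, :800])
cv2.imwrite("pics/c2.png",cv2.resize(s,None,fx=3.7,fy=3.7,interpolation=2))
E
```

```text
(no output)
```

View pics/c1.png

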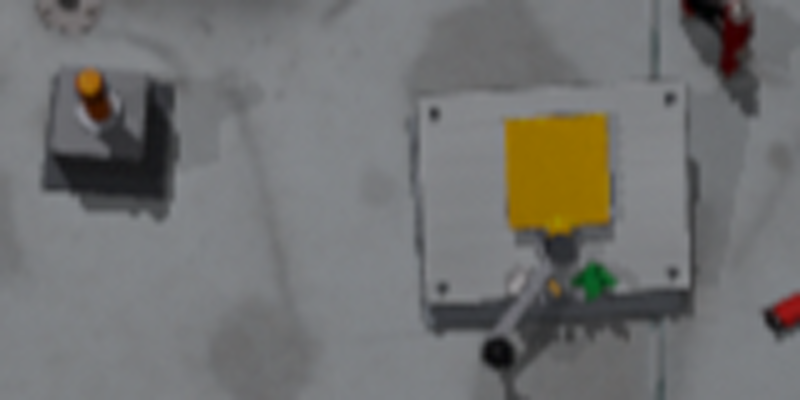

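View pics/c2.png

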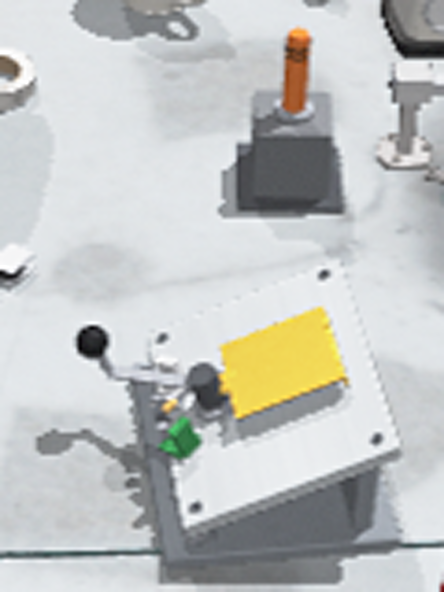

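The enlarged views show the four plate screws, the shaft, the black knob, the white and green notches, the guard and the tester tail. I'll triangulate these pixel positions.

```bash
cat > h.py <<'E'
import numpy as np,cv2
from bench import robot,optics,set_gripper
np.set_printoptions(precision=4,suppress=True)
def ray(c,uv):
    f=200/np.tan(np.radians(c["vertical_fov"]/2)); E=c["extrinsics"]; R=E[:3,:3]
    d=R.T@np.array([(uv[0]-c["cx"])/f,-(uv[1]-c["cy"])/f,-1]); return -R.T@E[:3,3],d/np.linalg.norm(d)
def tri(rs):
    A=sum(np.eye(3)-np.outer(d,d) for o,d in rs);b=sum((np.eye(3)-np.outer(d,d))@o for o,d in rs)
    p=np.linalg.solve(A,b);return p,[np.linalg.norm(np.cross(p-o,d)) for o,d in rs]
def plane(r,p0,n): o,d=r; return o+d*(n@(np.asarray(p0)-o))/(n@d)
def proj(c,p):
    f=200/np.tan(np.radians(c["vertical_fov"]/2)); q=c["extrinsics"]@np.append(p,1)
    return np.array([c["cx"]+f*q[0]/-q[2],c["cy"]-f*q[1]/-q[2]])
E
python3 - <<'E'
from h import *
ct=optics.get_calibration("top");cs=optics.get_calibration("side")
P={"s_hh":((434,114),(323,274)),"s_hl":((670,99),(376,439)),"s_ll":((672,273),(195,507)),"s_lh":((442,288),(161,339)),"knob":((498,351),(92,341)),"tail":((89,80),(298,33))}
Q={}
for k,(a,b) in P.items():
    Q[k],e=tri([ray(ct,(264.6+a[0]/5,139.6+a[1]/5)),ray(cs,(289.6+b[0]/3.7,149.6+b[1]/3.7))]);print(k,Q[k],e)
print((Q["s_hh"]+Q["s_hl"]+Q["s_ll"]+Q["s_lh"])/4)
for a,b in(("s_hh","s_hl"),("s_lh","s_ll"),("s_lh","s_hh"),("s_ll","s_hl")):
    d=Q[b]-Q[a];print(d,np.linalg.norm(d),np.degrees(np.arctan2(d[1],d[0])))
print(optics.get_calibration("wrist"),robot.get_obs()["tool_pos"])
E
```

```text
s_hh [ 0.6077 -0.0987  0.0934] [np.float64(0.0018271529658029804), np.float64(0.0018271529658028607)]
s_hl [ 0.6219 -0.2643  0.0936] [np.float64(0.0013981249351780946), np.float64(0.0013981249351779404)]
s_ll [ 0.5067 -0.2729  0.0437] [np.float64(0.0020535282405596362), np.float64(0.002053528240559731)]
s_lh [ 0.4926 -0.1085  0.0432] [np.float64(0.002449199260057567), np.float64(0.002449199260057561)]
knob [ 0.4423 -0.1455  0.076 ] [np.float64(0.0024827545179444553), np.float64(0.0024827545179444115)]
tail [0.6122 0.1384 0.1462] [np.float64(0.0021111967116895403), np.float64(0.00211119671168952)]
[ 0.5572 -0.1861  0.0685]
[ 0.0142 -0.1656  0.0002] 0.16620009069438482 -85.08688202050006
[ 0.0142 -0.1644  0.0006] 0.16502519082804978 -85.07502801756729
[0.1151 0.0098 0.0503] 0.1259743910359477 4.866437047463256
[0.1152 0.0086 0.0499] 0.12580688962055775 4.28310667652841
{'vertical_fov': 58.22348010270671, 'cx': 317.1401434164269, 'cy': 205.11921962515936, 'extrinsics': array([[ 0.3395,  0.9406, -0.0013, -0.6252],
       [-0.911 ,  0.3285, -0.2491,  0.0269],
       [-0.2339,  0.0857,  0.9685, -0.3895],
       [ 0.    ,  0.    ,  0.    ,  1.    ]])} [0.2123 0.5875 0.2269]
```

```bash
cat >> h.py <<'E'
yaw=np.radians(4.75); C=np.array([.5572,-.1861,.0692])
Rz=np.array([[np.cos(yaw),-np.sin(yaw),0],[np.sin(yaw),np.cos(yaw),0],[0,0,1]])
c4,s4=np.cos(.4),np.sin(.4)
RP=Rz@np.array([[c4,0,-s4],[0,1,0],[s4,0,c4]])   # plate frame: x up-slope, y left, z normal
E
python3 - <<'E'
from h import *
ct=optics.get_calibration("top");cs=optics.get_calibration("side")
K=RP.T@(np.array([.4423,-.1455,.076])-C);print("knob plate frame",K)
sh,e=tri([ray(ct,(264.6+560/5,139.6+246/5)),ray(cs,(289.6+203/3.7,149.6+378/3.7))]);print("shaft",RP.T@(sh-C),e)
g,e=tri([ray(ct,(264.6+597/5,139.6+280/5)),ray(cs,(289.6+180/3.7,149.6+438/3.7))]);print("green",RP.T@(g-C),e)
for w,z in(("top",(518,282)),):
    r=ray(ct,(264.6+z[0]/5,139.6+z[1]/5));print("white",RP.T@(plane(r,C+.015*RP[:,2],RP[:,2])-C))
for uv in((508,120),(606,114),(611,223),(512,228)):
    r=ray(ct,(264.6+uv[0]/5,139.6+uv[1]/5));print("guard",RP.T@(plane(r,C+.017*RP[:,2],RP[:,2])-C))
E
```

```text
knob plate frame [-0.0997  0.05    0.0495]
shaft [-0.0332  0.001   0.0249] [np.float64(0.0025313376757230234), np.float64(0.00253133767572319)]
green [-0.0622 -0.027   0.0076] [np.float64(0.0016810938017845982), np.float64(0.00168109380178431)]
white [-0.0566  0.0302  0.015 ]
guard [0.0591 0.0331 0.017 ]
guard [ 0.059  -0.0351  0.017 ]
guard [-0.0181 -0.0365  0.017 ]
guard [-0.0172  0.0333  0.017 ]
```

```bash
cat >> h.py <<'E'
RT=RP@np.diag([-1,1,-1.])                          # tool square to plate
RD=Rz@np.diag([-1,1,-1.])                          # tool straight down
SH=np.array([-.033,.0007,0])
def knob(q,dn=0): a=np.radians(143)+q; return C+RP@(SH+[.083*np.cos(a),.083*np.sin(a),.05+dn])
def W(p): return C+RP@np.array(p)
E
python3 - <<'E'
from h import *
print(knob(0))
for n,p,R in [("via",(.45,.15,.3),RD),("k0up",knob(0,.08),RT),("k0",knob(0,.01),RT),("k.65",knob(.65,.01),RT),("k1.4",knob(1.4,.01),RT),("up",knob(1.4,.08),RT),
 ("k0D",knob(0)+[0,0,.01],RD),("grasp",(.6122,.1384,.113),RD),("gup",(.6122,.1384,.26),RD),("press",W((.026,0,.107)),RT),("pressup",W((.026,0,.17)),RT)]:
    print(n,np.array(p),robot.solve_ik(np.array(p),R))
E
```

```text
[ 0.4425 -0.1448  0.0766]
via [0.45 0.15 0.3 ] [-37.3099   4.1729  16.0516 108.2858  -1.246   67.7082  73.9241]
k0up [ 0.4114 -0.1474  0.1503] [ 64.1332   4.123  -41.6858 135.4086 -20.6429  22.3727 135.5782]
k0 [ 0.4386 -0.1451  0.0858] [ 67.574   19.9972 -51.3233 135.0885  28.0895  12.3584  89.1768]
k.65 [ 0.4274 -0.1965  0.0793] [ 66.3054  19.8413 -41.1332 133.4568   1.7826  11.9845 122.1795]
k1.4 [ 0.4527 -0.2511  0.0881] [ 61.4122  21.2359 -31.1565 126.7357 -11.1298  16.9625 138.6383]
up [ 0.4256 -0.2534  0.1525] [ 74.3448  12.8684 -41.3191 126.6169 -13.5503  26.4415 141.065 ]
k0D [ 0.4425 -0.1448  0.0866] [-16.3686  23.1359  36.4531 122.2279 -20.9626  40.7342 128.7573]
grasp [0.6122 0.1384 0.113 ] [-23.675   31.5934  10.9762  97.7585  -7.3383  51.3482  85.0544]
gup [0.6122 0.1384 0.26  ] [-26.9001  23.0873  15.2268  90.3857  -6.4058  67.3842  84.3796]
press [ 0.5395 -0.1876  0.1779] [-16.8633  16.534   44.4221 120.0615 -42.3579  34.3932 151.8098]
pressup [ 0.5151 -0.1896  0.2359] [ 52.2729   7.7265 -31.5055 117.4185 -10.2538  35.7692 123.7444]
```

```bash
python3 - <<'E'
from h import *
o=robot.get_obs(); print(o["time"])
qs=np.linspace(0,1.38,8)
try:
    robot.goto(np.array([.43,.1,.3]),RD); print(robot.get_obs()["time"])
    robot.goto(knob(0)+[0,0,.1],RD); set_gripper(.43); print(robot.get_obs()["time"],robot.get_obs()["joint_pos"])
    c=optics.get_calibration("wrist");im=optics.get_image("wrist")
    print(proj(c,knob(0)),proj(c,W((-.033,.0007,.019))))
    cv2.imwrite("pics/w1.png",im[:,:,::-1])
except robot.MotionError as e: print("ERR",e)
E
```

```text
0.1
2.05
4.0667 [-19.9473  13.2992  38.9944 118.4221 -10.637   51.6532 119.6821]
[316.771  211.7692] [254.1997 299.1258]
```

View pics/w1.png

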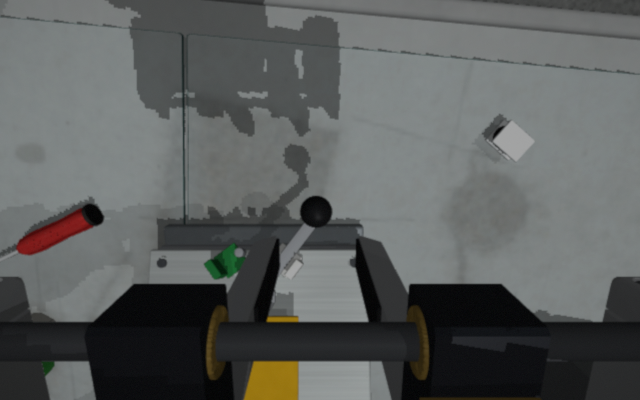

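The wrist view shows the knob at (316,211); the prediction was (317,212). It sits between the fingers, so I'll lower and throw the lever.

```bash
python3 - <<'E'
from h import *
up=np.array([0,0,.012])
try:
    robot.move_l(knob(0)+up,vel=.12)
    for q in np.linspace(0,1.38,8)[1:]:
        robot.move_l(knob(q)+up,vel=.08); print(round(q,2),robot.get_obs()["wrist_force"])
except robot.MotionError as e: print("ERR",e)
robot.move_l(robot.get_obs()["tool_pos"]+[-0.0,0,.12],vel=.2)
print(robot.get_obs()["time"],robot.get_obs()["joint_pos"])
cv2.imwrite("pics/w2.png",optics.get_image("wrist")[:,:,::-1])
t=optics.get_image("top");s=optics.get_image("side")
cv2.imwrite("pics/top2.png",t[:,:,::-1]);cv2.imwrite("pics/side2.png",s[:,:,::-1])
a=cv2.resize(t[140:220,325:425],None,fx=4,fy=4,interpolation=2);b=cv2.resize(s[210:310,290:410],None,fx=3.2,fy=3.2,interpolation=2)
cv2.imwrite("pics/c3.png",np.hstack([a,b]).copy()[:,:,::-1])
E
```

```text
0.2 [-1.9254  1.1309  1.0372]
0.39 [-1.3507  0.7884 -0.263 ]
0.59 [ 0.2258  0.8801 -0.0577]
0.79 [-1.1091 -0.073   0.4321]
0.99 [-0.4806 -2.1367  1.218 ]
1.18 [-0.4072 -3.1246  0.6864]
1.38 [ 0.114  -0.0744  0.0083]
8.2583 [ -7.7988  17.0603  39.5493 109.6046 -12.7632  57.7986 132.1592]
```

View pics/c3.png

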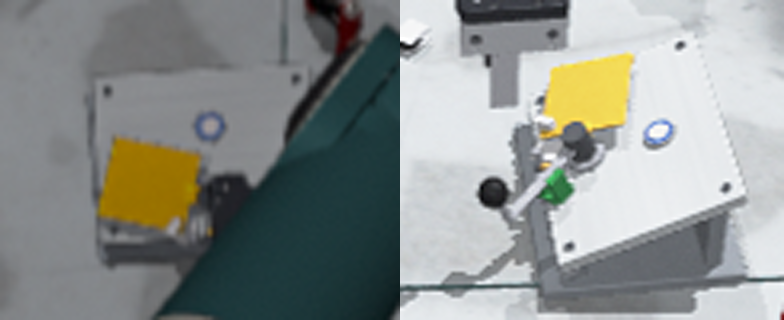

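The lever is in the green notch, with the knob at side-crop (491,192). The guard is clear and the blue ring shows at top-crop (209,126) and side-crop (659,132). Next I'll check the lever angle and locate the spot and the tester.

```bash
python3 - <<'E'
from h import *
ct=optics.get_calibration("top");cs=optics.get_calibration("side")
print("knob side seen",289.6+(490-400)/3.2+.1,209.6+192/3.2,[(q,proj(cs,knob(q))) for q in(1.2,1.3)])
rs=[]
for n,c,(x0,x1,y0,y1) in(("top",ct,(365,390,160,182)),("side",cs,(360,385,240,262))):
    im=cv2.imread(f"pics/{n}2.png").astype(int)[y0:y1,x0:x1]
    m=(im[:,:,0]-im[:,:,2]>25).astype(np.uint8)
    ys,xs=np.nonzero(m);(u,v),sz,_=cv2.minAreaRect(np.c_[xs,ys].astype(np.float32))
    hull=cv2.moments(cv2.convexHull(np.c_[xs,ys].astype(np.int32)));u,v=hull["m10"]/hull["m00"],hull["m01"]/hull["m00"]
    print(n,u+x0,v+y0,m.sum(),sz);r=ray(c,(u+x0,v+y0));rs.append(r)
    print(" on plane",RP.T@(plane(r,W((0,0,.004)),RP[:,2])-C))
p,e=tri(rs);print(p,e,RP.T@(p-C))
rs=[]
for n,c,(x0,x1,y0,y1),k in(("top",ct,(275,292,150,165),0),("side",cs,(362,378,153,195),1)):
    im=cv2.imread(f"pics/{n}0.png").astype(int)[y0:y1,x0:x1]
    m=(im[:,:,2]-im[:,:,0]>60);ys,xs=np.nonzero(m);print(n,m.sum(),xs.min()+x0,xs.max()+x0,ys.min()+y0,ys.max()+y0)
    for y in range(ys.min(),ys.max()+1,4): print(y+y0,xs[ys==y].mean()+x0,end=" ; ")
for z in(.148,):
    print(proj(ct,(.6122,.1384,z)),proj(cs,(.6122,.1384,z)),proj(cs,(.6122,.1384,.08)))
E
```

```text
knob side seen 317.82500000000005 269.6 [(1.2, array([317.7312, 267.6032])), (1.3, array([319.8096, 268.923 ]))]
top 376.88700564971754 171.1129943502825 24 (5.656853675842285, 6.363960266113281)
 on plane [ 0.0284 -0.005   0.004 ]
side 370.38775510204084 250.57823129251702 38 (7.0, 9.0)
 on plane [ 0.0252 -0.0065  0.004 ]
[ 0.5811 -0.1894  0.0819] [np.float64(0.0015423691154585473), np.float64(0.0015423691154585843)] [ 0.0266 -0.0052  0.0026]
top 25 280 285 154 162
154 282.0 ; 158 282.5 ; 162 284.5 ; side 122 367 373 157 180
157 370.0 ; 161 370.5 ; 165 370.0 ; 169 369.5 ; 173 369.5 ; 177 369.0 ; [282.3822 156.0818] [370.8599 157.8178] [369.511  176.7449]
```

```bash
cat >> h.py <<'E'
SPOT=np.array([.0264,-.0057,.004])
F=np.diag([1,-1,-1.]); X=np.array([[0,1,0],[1,0,0],[0,0,-1.]])
E
python3 - <<'E'
from h import *
for nm,M in(("F",F),("X",X),("RD",np.diag([-1,1,-1.]))):
  for n,p,R in [("gup",(.6122,.1384,.22),Rz@M),("grasp",(.6122,.1384,.113),Rz@M),("pressup",W(SPOT+[0,0,.15]),RP@M),("press",W(SPOT+[0,0,.098]),RP@M)]:
    print(nm,n,robot.solve_ik(np.array(p),R))
c=optics.get_calibration("wrist");im=cv2.imread("pics/w2.png");print([(q,proj(c,knob(q))) for q in(1.2,1.3)])
g=(im.max(2)<25).astype(np.uint8);n,l,st,ce=cv2.connectedComponentsWithStats(g)
for i in range(1,n):
    if st[i,4]>150: print(st[i],ce[i])
E
```

```text
F gup [-56.7443  38.1131  62.0391  93.9171 -35.4684  69.9728 -72.2891]
F grasp [-56.157   47.9443  61.8592  98.8446 -47.1171  63.3192 -64.2104]
F pressup [-31.7824  14.2257  62.8401 119.5556 -40.119   40.6484 -29.0323]
F press [-29.1547  24.3786  62.4045 119.9285 -56.2538  41.2874 -16.2618]
X gup [-48.5791  31.276   46.8307  93.6822 -24.5196  65.8364   9.0845]
X grasp [-47.1895  39.0791  45.1203  98.581  -32.498   56.2435  14.9908]
X pressup [-23.8814  11.3538  52.6776 119.4143 -34.62    38.4997  56.0596]
X press [-19.324   18.7806  48.5986 119.7237 -46.6658  35.7803  65.9176]
RD gup [-39.7145  27.5619  33.1771  93.3957 -16.3695  63.9532  92.4822]
RD grasp [-36.3019  34.0587  28.5427  98.2187 -19.6451  52.7458  94.8991]
RD pressup [ -8.5587   8.9192  34.8172 119.0653 -28.0067  36.5231 139.9939]
RD press [ -3.7354  15.0992  29.4831 119.3208 -35.9612  31.7601 146.6656]
[(1.2, array([330.7807, 192.1315])), (1.3, array([322.5392, 197.746 ]))]
[308 183  27  28 541] [320.8946 196.1978]
[ 220  239  196   91 2607] [319.0042 298.4319]
[    0   285   234   115 14174] [153.5184 344.4746]
[  401   285   239   115 13101] [482.2794 342.7657]
```

```bash
python3 - <<'E'
from h import *
robot.set_joints([-10,12,0,92,0,70,-95]); o=robot.get_obs();print(o["time"],o["tool_pos"],o["orientation"])
for n,p,R in [("gup",(.6122,.1384,.22),Rz@F),("grasp",(.6122,.1384,.113),Rz@F),("pressup",W(SPOT+[0,0,.15]),RP@F),("press",W(SPOT+[0,0,.098]),RP@F)]:
    print(n,robot.solve_ik(np.array(p),R))
robot.goto(np.array([.572,.1384,.24]),Rz@F); set_gripper(.55)
c=optics.get_calibration("wrist");im=optics.get_image("wrist");cv2.imwrite("pics/w3.png",im[:,:,::-1])
print(robot.get_obs()["time"],robot.get_obs()["joint_pos"],proj(c,(.6122,.1384,.148)),proj(c,(.6122,.1384,.08)))
i=im.astype(int);m=((i[:,:,0]-i[:,:,2]>60)&(i[:,:,0]>1.5*i[:,:,1])).astype(np.uint8)
n,l,st,ce=cv2.connectedComponentsWithStats(m);[print(st[k],ce[k]) for k in range(1,n) if st[k,4]>100]
E
```

```text
11.85 [0.589  0.0725 0.3562] [[ 0.9908  0.0877  0.1027]
 [ 0.0863 -0.9961  0.0181]
 [ 0.1039 -0.009  -0.9945]]
gup [ -14.0901   24.5876   -1.946    92.456     0.9089   62.9718 -101.5228]
grasp [ -14.1379   31.2389   -1.8962   97.3961    1.2584   51.3857 -101.7948]
pressup [  6.9561   8.0731  17.6116 118.636  -23.2089  35.4691 -44.4226]
press [  8.256   13.9864  15.5826 118.9636 -29.058   30.0374 -39.4178]
12.9167 [ -14.6899   19.5271   -2.379    97.0086    0.8906   63.4478 -102.595 ] [321.8443 162.5261] [320.849  152.2326]
[309 146  26  27 550] [321.5127 159.3436]
```

View pics/w3.png

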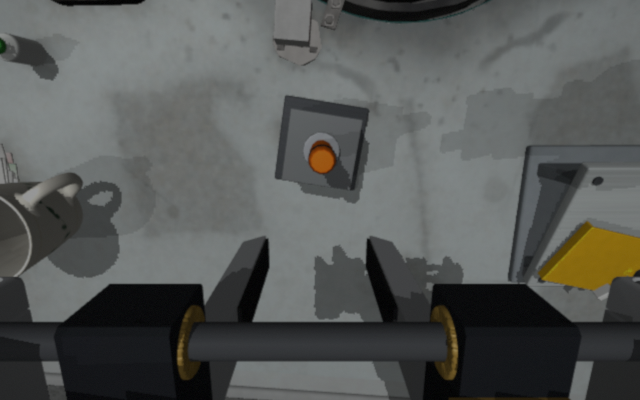

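Tail circle centre is about (321.5,160), against a prediction of (321.8,162.5), which puts the tester roughly 1.5 mm further in x. The holder area is clear, so I'll grasp, lift, move over the disc and hover.

```bash
python3 - <<'E'
from h import *
T=np.array([.6136,.1387])
robot.move_l(np.append(T,.20)); robot.move_l(np.append(T,.113),vel=.1)
set_gripper(0,force=30); o=robot.get_obs(); print(o["time"],o["grip_width"]*94,o["grasp_force"],o["tool_pos"],o["wrist_force"])
robot.move_l(np.append(T,.28),vel=.15); o=robot.get_obs(); print(o["time"],o["grip_width"]*94,o["grasp_force"],o["wrist_force"])
robot.goto(W(SPOT+[0,0,.20]),RP@F); print(robot.get_obs()["time"],robot.get_obs()["joint_pos"])
robot.move_l(W(SPOT+[0,0,.103+.012]),vel=.08); robot.sleep(.3)
o=robot.get_obs();print(o["time"],o["tool_pos"],o["wrist_force"],o["ft_torque"])
t=optics.get_image("top");s=optics.get_image("side");w=optics.get_image("wrist")
for n,i in(("top",t),("side",s),("wrist",w)): cv2.imwrite(f"pics/{n}4.png",i[:,:,::-1])
ct=optics.get_calibration("top");cs=optics.get_calibration("side")
for c in(ct,cs): print([proj(c,W(SPOT+[0,0,h])) for h in(0,.012,.075,.15)])
a=cv2.resize(t[130:210,325:415],None,fx=4,fy=4,interpolation=2);b=cv2.resize(s[190:270,330:430],None,fx=4,fy=4,interpolation=2)
cv2.imwrite("pics/c4.png",np.hstack([a,b]).copy()[:,:,::-1])
E
```

```text
15.0667 19.628034370055197 29.995870293932967 [0.6136 0.1387 0.1131] [-0.6805  0.1839  0.9307]
16.3333 19.489648887187187 29.99453658645507 [-0.2656 -0.0788 -0.8041]
17.6583 [  4.2495   2.7354  20.6938 117.5992 -18.5007  41.1426 -48.4238]
19.1667 [ 0.5358 -0.1936  0.1893] [-1.1407 -0.0568 -1.2928] [-0.0159  0.6154 -0.0428]
[array([377.1001, 171.6591]), array([377.6152, 172.1696]), array([380.4614, 174.9902]), array([384.1943, 178.6898])]
[array([370.7578, 250.2081]), array([369.1818, 247.1019]), array([360.5937, 230.1755]), array([349.6279, 208.5628])]
```

View pics/c4.png

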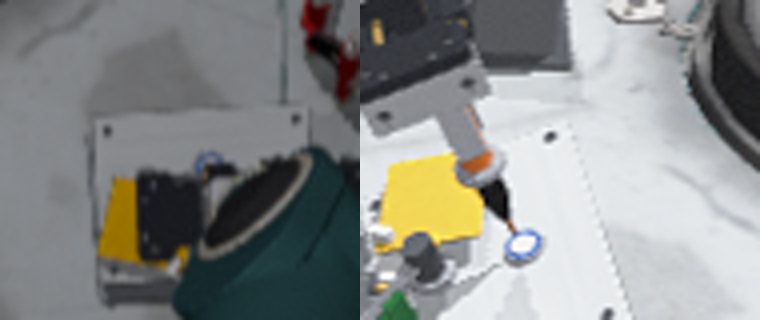

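The tip hovers at side-crop (514,230), which is px (368,247) against a predicted (369,247). The tester is aligned with the normal and clear of the guard. I'll press now.

```bash
python3 - <<'E'
from h import *
n=RP[:,2]
S=SPOT+[.001,0,0]
robot.move_l(W(S+[0,0,.103+.007]),vel=.03); robot.sleep(.4)
f0=robot.get_obs()["wrist_force"]@n; h=.103+.007
while h>.103-.010:
    h-=.001; hit=robot.move_l(W(S+[0,0,h]),vel=.02,until_force=8); robot.sleep(.15)
    f=robot.get_obs()["wrist_force"]@n-f0; print(round(h-.103,4),round(f,2),hit)
    if f>4.6 or hit: break
robot.sleep(.5); o=robot.get_obs(); print(o["time"],o["wrist_force"]@n-f0,RP.T@(o["tool_pos"]-C),o["grasp_force"])
s=optics.get_image("side");t=optics.get_image("top")
cv2.imwrite("pics/side5.png",s[:,:,::-1])
cv2.imwrite("pics/c5.png",cv2.resize(s[190:270,330:430],None,fx=6,fy=6,interpolation=2)[:,:,::-1])
E
```

```text
0.006 -0.15 False
0.005 -0.69 False
0.004 0.3 False
0.003 0.32 False
0.002 1.07 False
0.001 0.61 False
0.0 2.47 False
-0.001 2.95 False
-0.002 3.46 False
-0.003 3.95 False
-0.004 5.54 False
24.9333 4.515477052922421 [ 0.0274 -0.0057  0.103 ] 29.99599936476443
```

View pics/c5.png

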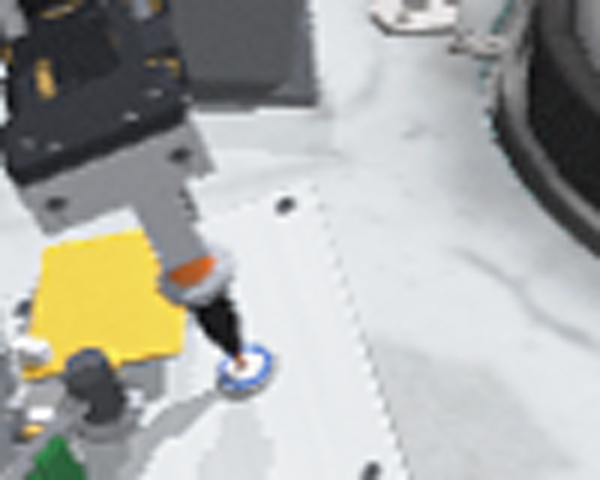

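The side crop shows the tip at (240,362) and the ring centre at (245,367), about 2 mm apart, so it is well inside the ring. The push is about 4.5–5 N, or roughly 4.5 mm in, and nothing else is touching.

```bash
python3 -c "
from bench import ticket
print(ticket.sign_off())"
```

```text
the job is handed in; nothing more can be done
None
```

I threw the lever into its green notch, drew the tester and handed the job in with its tip pressed inside the blue ring, about 2 mm off centre and 4.5 mm in at about 4.5–5 N; the sign-off returned no verdict, so I don't know how it was judged.

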